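Unhook the alarming data logger and dock it for readout

TASK

The temperature logger with the red light bar has raised an alarm and has to be read out: slide it up to the wide ends of its keyholes, take it off its studs on the hanging panel without tearing it off, and set it down gently in the free bay of the docking station, upright and fully home on the blue contact shoe, its screen to the front like its neighbours. Leave the green loggers and everything else on the bench as they are.

Things in the scene. Friction and masses are not known exactly. Their poses are not given: they have to be found in the camera images.
- logger_red: Data logger to be docked: red light bar, 9 mm high, round its top edge. Housing 34 mm thick (x), 58 wide (y), 112 tall (z), light grey front, dark back, about 0.16 kg (0.12 to 0.22). Origin: centre of its underside; z up; its screen faces its own -x. At the start it hangs upright on one of the panel's three stud pairs, underside 45 mm above the bench. It stands by itself on a flat surface
- logger_red_keyholes (a point): point on the red logger's back face midway between the closed upper ends of its two keyholes, 17 mm behind its axis (+x), 95 mm above its underside. The keyholes lie 28 mm apart (y): each an upright slot 8 mm wide from here down to 83 mm above the underside, then the wide end, 18 mm across, down to 59 mm. Back wall 3 mm thick
- logger_red_front (a point): centre of the red logger's front (screen) face, 17 mm ahead (-x) of its axis and 56 mm above its underside
- panel: white folded steel hanging panel, fixed to the bench, left or right of the docking station. Upright plate 250 mm wide (y), top edge 166 mm above the bench (9 mm above hung loggers), foot 105 mm deep behind it. Origin: bench height, middle of the front face, which faces its own -x. Hung loggers have their axis 18 mm ahead of the plate, 34 mm free between them, backs about 1 mm off the plate
- panel_studs (a point): middle of the panel's middle stud pair, on the plate, 137 mm above the bench; the other pairs lie 92 mm to either side (y). Studs of a pair 28 mm apart: shank 6 mm, head 13 mm across and 3 mm thick, outer face 7.5 mm out of the plate. Heads pass the wide ends while the logger is 16 to 24 mm above its hung height (20 is best); it is then free after coming 10 mm forward, square to the panel
- dock: dark grey docking station, fixed to the bench: base 96 mm deep (x), 222 wide (y), three open-topped bays at y = -69, 0 and +69 mm, floors 20 mm above the bench. Origin: bench height, middle; front faces its own -x. Open at the front above a lip 38 mm high (inside face x = -21 mm) and at the back above a rail 50 mm high (inside x = +21 mm), heights above the bench
- dock_partition (a point): top middle of the end partition on the dock's +y side, 140 mm above the bench. Four grey partitions, 4 mm thick, 40 deep (dock x -20 to +20), flank the bays, 65 mm apart inside; they stand 6 mm above a docked logger's top, so fingers have no room beside a logger in its bay, only before and behind it
- free_bay (a point): top centre of the blue contact shoe on the floor of the one free bay, 22 mm above the bench; axes as the dock's, -x to its front. Any of the three bays can be the free one. Docked, the red logger's origin is here, upright, screen to the dock's front like its neighbours
- logger_hung_1: logger with a green light bar that hangs on another pair of studs of the panel; same size and axes as the red one; stays hanging
- logger_hung_2: logger with a green light bar that hangs on another pair of studs of the panel; same size and axes as the red one; stays hanging
- logger_docked_1: logger with a green light bar that stands in another bay of the docking station; same size and axes as the red one; stays there
- logger_docked_2: logger with a green light bar that stands in another bay of the docking station; same size and axes as the red one; stays there
- reagent_amber: brown bottle, black cap, 54 mm across, 108 mm tall; bystander, origin at the centre of its underside
- reagent_white: white bottle, black cap, 48 mm across, 92 mm tall; bystander, origin at the centre of its underside
- beaker: clear beaker, 55 mm across, 68 mm tall; bystander, origin at the centre of its underside
- timer: white timer lying flat, 62 x 62 x 15 mm; bystander, origin at the centre of its underside
- marker: black and white marker lying flat, 135 mm long (its y), 17 mm thick; bystander, origin at the centre of its underside
- petri_dish: petri dish, 62 mm across, 13 mm high, behind the panel and the dock; bystander, origin at the centre of its underside

How it is judged:
On the way, in this order (a step that is already met when the one before it is completed fails the run):
1. the red logger has been slid up its studs so that the heads are at the wide ends of the keyholes, still against the panel (z of logger_red_keyholes in the frame of panel between 0.153 and 0.168 m and x of logger_red_keyholes in the frame of panel above -0.0045 m), for 0.04 s.
2. the red logger is off the studs and clear of the panel (x of logger_red_keyholes in the frame of panel below -0.0165 m), for 0.1 s.
At the end, for the whole second after the job is handed in: The red logger stands at rest on the shoe of the free bay: within 6 mm of the bay's centre along x and y and 3 mm in height, tilted less than 0.06 rad, its screen to the dock's front, released; green loggers within 12 mm and everything else within 15 mm of where they were (x of logger_red in the frame of free_bay between -0.006 and 0.006 m and y of logger_red in the frame of free_bay between -0.006 and 0.006 m and z of logger_red in the frame of free_bay between -0.003 and 0.003 m and angle between logger_red's own z axis and vertical below 0.06 rad and x of logger_red_front in the frame of free_bay below -0.01 m and linear speed of logger_red below 0.02 m/s and angular speed of logger_red below 0.1 rad/s); the robot touches nothing.
It fails at once if a green logger is knocked out of its place (moved more than 12 mm) (distance of any of logger_hung_1, logger_hung_2, logger_docked_1, logger_docked_2 from where it was at the start of the episode above 0.012 m).
It fails at once if something else on the bench is pushed more than 15 mm or tipped over (distance of any of reagent_amber, reagent_white, beaker, timer, marker, petri_dish from where it was at the start of the episode above 0.015 m or angle between any of reagent_amber, reagent_white, beaker's own z axis and vertical above 0.4 rad).
It fails at once if the red logger is torn forward off the stud heads before it has been slid up (x of logger_red_keyholes in the frame of panel between -0.014 and -0.0055 m and z of logger_red_keyholes in the frame of panel between 0.13 and 0.151 m and y of logger_red_keyholes in the frame of panel between -0.12 and 0.12 m).
It fails at once if the red logger is let go in a bay more than 8 mm above the shoe (dropped) (horizontal distance between logger_red and dock below 0.11 m and z of logger_red in the frame of free_bay above 0.008 m and height (world z) of logger_red below 0.14 m and contact force between the fingers and logger_red below 0.05 N).
It fails at once if the red logger falls over (angle between logger_red's own z axis and vertical above 0.9 rad).
It also fails if it takes over 48 s, if anything falls off the work surface, if the arm or the gripper's body presses on something with over 40 N, if the wrist force passes 120 N, or if a joint passes its speed limit or range.

ROBOT

A 6-joint arm with a two-finger parallel gripper is mounted at the origin on a cart in front of the work surface, level with it; the furniture and walls round the work are solid. World frame = base frame: x ahead of the robot, y to its left, z up, the work surface at z = 0. Lengths are in m, angles in rad, forces in N, time in s.
With the tool pointing down it reaches from about 0.25 to 0.775 m from the base axis. Payload 4 kg.
Tool frame: the origin (TCP) lies midway between the tips of the shut fingers; the grasp point (between the pads) lies 19 mm behind it; y points along the fingers, x is the direction in which the jaws open and shut, and the axes are right-handed (so a half turn about y gives the same grasp; the last joint's range is limited). The gripper opens to 94 mm and grips with 3 to 60 N. Pads are 16 mm wide; open, the fingers measure 119 mm over their backs; the gripper's body (75 mm by 177 mm) begins 78 mm behind the grasp point.
Start: joints at [1.014, 0.087, 1.371, -0, 1.684, -0.103], TCP at [0.241, 0.494, 0.206] pointing down, gripper open.
Joint ranges: [-3.1, 3.1], [-0.76, 2.03], [0.27, 2.55], [-1.08, 4.22], [0.17, 2.65], [-2.57, 2.57]. Speed limits (rad/s): [2.79, 2.79, 3.14, 3.14, 3.14, 3.14].

INTERFACE

Orientations are given as [roll, pitch, yaw] about the fixed x, y, z axes, in that order (R = Rz(yaw) Ry(pitch) Rx(roll)).
In Python, from bench import robot, snapshot, camera_info, ticket gives the robot as it stands.
- The arm moves only by the shell command python3 -m creep 'ROWS'. ROWS is JSON, a list of rows, each an object with "slide": the shift along the tool's x, y, z in mm, a list of three; "roll": the turn about the tool's y in degrees; "grip": the closure, from 0 (fully open) to 1 (shut). In form: [{"slide": [x, y, z], "roll": roll, "grip": grip}, ...]. A call has 1 to 20 rows; each row is the pose to reach, as a shift and turn from the pose commanded when the call began, along the tool's axes at that moment; what a row does not reach only later rows make up. A row lasts 1/12 s, in which the tool goes at most 41.7 mm and 7.16 degrees, less where a joint would pass 70% of its speed; a pose out of reach is approached as far as the arm can. A call with a gripper value outside its range is refused whole. The fingers move at their own pace and stop on an object; the grip force is fixed at half the most. Time passes only in rows, so rows that repeat a pose let the fingers close. It gives the time, the measured TCP pose, the force and the opening at its end, in the units of the state.
- robot.get_obs(): the state, without advancing time (a new reading comes with each control period).
- snapshot(name): name is "side" or "top"; returns the picture (480x640x3 uint8, red, green, blue); there is no depth.
- camera_info(name): a dict with "fx", "fy", "cx", "cy" (pixels), "dist" ([k1, k2, p1, p2, k3] as OpenCV has them; the pictures are not rectified), "cam_to_world" (4x4, takes a point from camera to world coordinates). Camera axes: x right, y down, z forward; pixel columns grow to the right and rows downward; lengths in m; the calibration is good to about 2 mm. A picture is of the moment at which its call begins. camera_info takes no time and is no camera call.
- ticket.close_job(): hands the job in, once; it reports no verdict.
The state is a dict: "time": time; "joint_positions": joint angles; "qvel": joint speeds; "joint_torque": joint torques, N m; "tool_pos": TCP position; "ee_rot": TCP orientation; "wrist_force": force on the tool from outside, world axes, zero at the start; "wrist_torque": the same for the moment, N m; "width": finger opening in m.
Only numpy, scipy, OpenCV 4.12 (cv2) and the standard library are available. Lean on these libraries where they do the work, as an engineer would, in place of code of your own. Each camera call takes 0.05 s, during which the arm holds its last target.

## Working session

There is one attempt and no reset: what is moved stays moved. The work goes in short steps, Python scripts to look and compute and a shell command to move; the robot and the scene stay as the last step left them, time stands still between calls to the robot, and variables do not carry over. Pictures are saved under pics/ and viewed, and the job is handed in when it is done.

```bash
mkdir -p pics; ls
python3 - <<'E'
from bench import robot, snapshot, camera_info
import cv2,numpy as np
np.set_printoptions(precision=4,suppress=True)
for n in("side","top"):
    cv2.imwrite(f"pics/{n}0.png",snapshot(n)[:,:,::-1]); c=camera_info(n); print(n,{k:np.array(v) for k,v in c.items()})
print(robot.get_obs())
E
```

```text
pics
side {'fx': array(529.7872), 'fy': array(529.7872), 'cx': array(319.8468), 'cy': array(245.581), 'dist': array([0.0488, 0.    , 0.    , 0.    , 0.    ]), 'cam_to_world': array([[ 0.9794,  0.1041, -0.1728,  0.7291],
       [ 0.2014, -0.4517,  0.8691, -0.8181],
       [ 0.0124, -0.8861, -0.4634,  0.6665],
       [ 0.    ,  0.    ,  0.    ,  1.    ]])}
top {'fx': array(529.9133), 'fy': array(529.9133), 'cx': array(319.8304), 'cy': array(247.9347), 'dist': array([0.0221, 0.    , 0.    , 0.    , 0.    ]), 'cam_to_world': array([[-0.0184, -0.9837,  0.1788,  0.3575],
       [-0.9998,  0.016 , -0.0151,  0.2095],
       [ 0.012 , -0.1791, -0.9838,  1.1745],
       [ 0.    ,  0.    ,  0.    ,  1.    ]])}
{'time': 0.1, 'joint_positions': array([ 1.0139,  0.0879,  1.3721, -0.    ,  1.6836, -0.1031]), 'qvel': array([-0.0002, -0.0026, -0.0027,  0.0015, -0.0007,  0.0016]), 'joint_torque': array([  0.0014, -34.125 , -30.3303,   0.0719,   0.0304,  -0.0001]), 'tool_pos': array([0.2409, 0.4939, 0.2044]), 'ee_rot': array([-1.5706,  0.0019,  1.117 ]), 'wrist_force': array([-0.6939,  0.466 , -0.9137]), 'wrist_torque': array([-0.0614,  0.0326, -0.0475]), 'width': 0.0939184526100131}
```

View pics/side0.png

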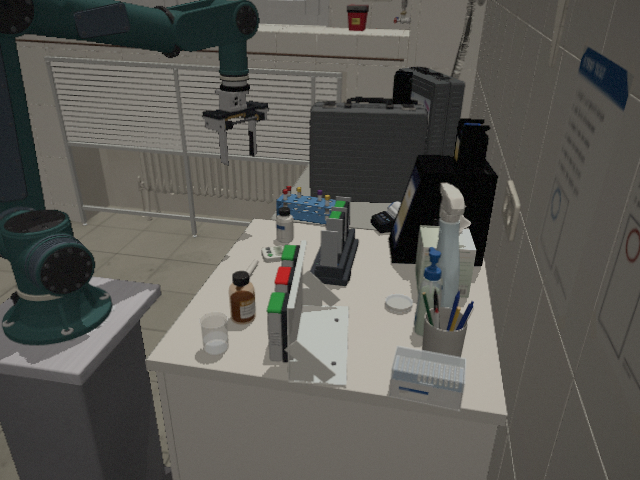

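View pics/top0.png

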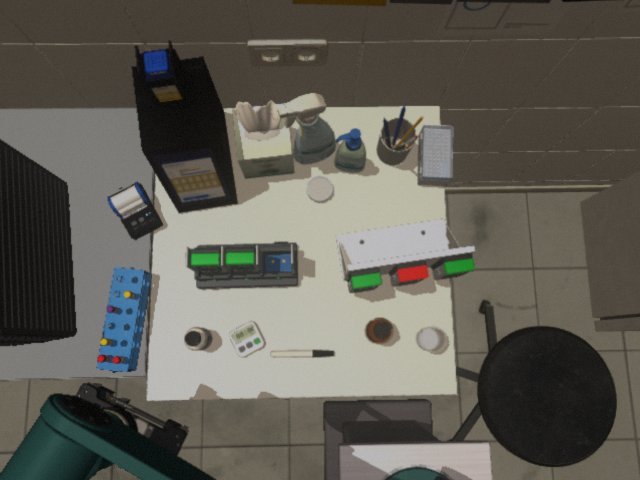

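The top view shows the red logger (about 412,273) in the middle of the panel with a green one on each side. The free bay is the right-hand one, with the blue shoe at about (280,263). I'll zoom in to get corner pixels.

Run:
```python
import cv2
t=cv2.imread("pics/top0.png"); s=cv2.imread("pics/side0.png")
def z(im,x,y,w,h,k,n):
    c=cv2.resize(im[y:y+h,x:x+w],None,fx=k,fy=k,interpolation=cv2.INTER_CUBIC)
    for i in range(0,w,10): cv2.putText(c,str(x+i),(i*k,8),0,.3,(0,0,255),1); cv2.line(c,(i*k,10),(i*k,14),(0,0,255),1)
    for i in range(0,h,10): cv2.putText(c,str(y+i),(0,i*k+4),0,.3,(0,0,255),1)
    cv2.imwrite(n,c)
z(t,330,215,150,85,5,"pics/tp.png"); z(t,180,235,130,60,6,"pics/td.png"); z(s,255,190,110,180,3,"pics/sz.png")
```

```text
(no output)
```

View pics/tp.png

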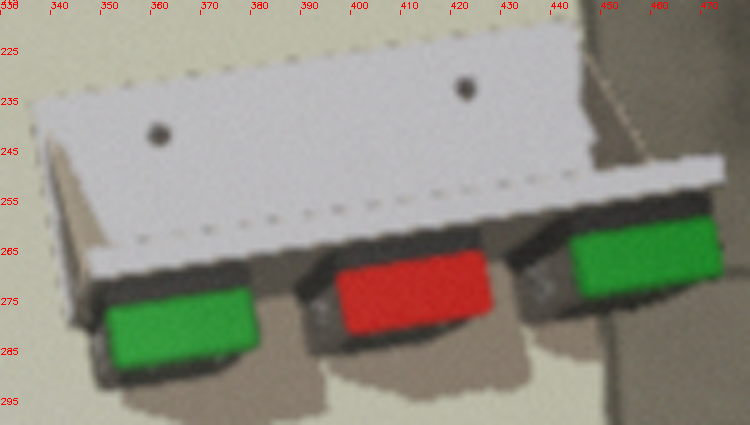

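View pics/td.png

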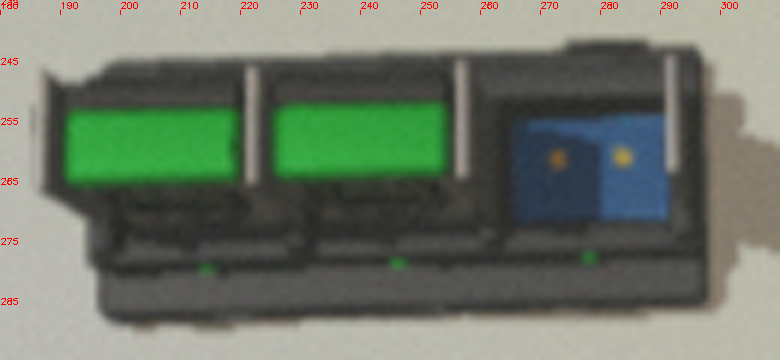

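View pics/sz.png

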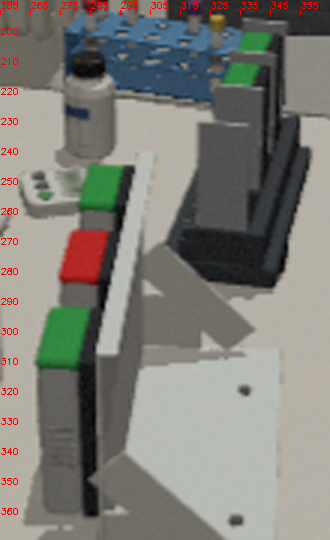

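```bash
cat > h.py <<'E'
import cv2,numpy as np
from bench import robot,snapshot,camera_info
np.set_printoptions(precision=4,suppress=True)
def ray(cam,uv):
    c=camera_info(cam);K=np.array([[c['fx'],0,c['cx']],[0,c['fy'],c['cy']],[0,0,1]])
    n=cv2.undistortPoints(np.array(uv,float).reshape(-1,1,2),K,np.array(c['dist']))[:,0]
    T=np.array(c['cam_to_world']);d=np.c_[n,np.ones(len(n))]@T[:3,:3].T
    return T[:3,3],d
def atz(cam,uv,z):
    o,d=ray(cam,uv); return o+d*((z-o[2])/d[:,2])[:,None]
def proj(cam,P):
    c=camera_info(cam);K=np.array([[c['fx'],0,c['cx']],[0,c['fy'],c['cy']],[0,0,1]])
    W=np.linalg.inv(np.array(c['cam_to_world']))
    return cv2.projectPoints(np.array(P,float).reshape(-1,1,3),cv2.Rodrigues(W[:3,:3])[0],W[:3,3],K,np.array(c['dist']))[0][:,0]
def blobs(im,col,k=8):
    b=cv2.resize(im,None,fx=k,fy=k,interpolation=cv2.INTER_CUBIC).astype(int)
    r,g,bl=b[...,0],b[...,1],b[...,2]
    m=(r>g+50)&(r>bl+50) if col=='r' else (g>r+45)&(g>bl+35)
    cs,_=cv2.findContours(m.astype(np.uint8),cv2.RETR_EXTERNAL,cv2.CHAIN_APPROX_NONE)
    out=[]
    for c in cs:
        if cv2.contourArea(c)<60*k*k: continue
        q=cv2.approxPolyDP(c,0.05*cv2.arcLength(c,True),True)
        out.append((cv2.contourArea(c)/k/k,(np.array(cv2.minAreaRect(c)[0])+.5)/k-.5,((q[:,0]+.5)/k-.5)))
    return out
E
python3 - <<'E'
from h import *
im=cv2.imread("pics/top0.png")[:,:,::-1]; im=np.ascontiguousarray(im)
for col in 'rg':
  for a,c,q in blobs(im,col):
    if not(180<c[0]<480 and 235<c[1]<295):continue
    z=.157 if c[0]>330 else .134
    print(col,a,c,'ctr',atz('top',[c],z)[0]); P=atz('top',q,z)[:,:2]; print(np.c_[q,P])
    print('  edges',[(round(np.linalg.norm(e)*1e3,1),round(np.degrees(np.arctan2(e[1],e[0])),1)) for e in np.roll(P,-1,0)-P])
def td(x,y):return ((x+.5)/6-.5+180,(y+.5)/6-.5+235)
print('partition tops',atz('top',[td(251,66),td(251,185),td(461,60),td(461,178),td(671,54),td(671,172)],.14))
print('shoe',atz('top',[td(514,122),td(514,221),td(668,221)],.022))
print('dock front edge bottom',atz('top',[td(100,320),td(706,304)],0.0))
def tp(x,y):return ((x+.5)/5-.5+330,(y+.5)/5-.5+215)
print('panel top front edge',atz('top',[tp(90,277),tp(723,180)],.166), 'back edge',atz('top',[tp(90,250),tp(723,155)],.166))
E
```

```text
r 407.125 [412.475  273.0568] ctr [0.4901 0.0153 0.157 ]
[[426.8125 266.1875   0.503   -0.0132]
 [398.0625 268.5625   0.4993   0.0429]
 [398.4375 280.0625   0.4769   0.0432]
 [426.6875 277.5625   0.4808  -0.0118]]
  edges [(np.float64(56.2), np.float64(93.8)), (np.float64(22.4), np.float64(179.3)), (np.float64(55.1), np.float64(-85.9)), (np.float64(22.3), np.float64(-3.8))]
g 357.8046875 [365.9643 280.2437] ctr [0.4776 0.106  0.157 ]
[[379.6875 273.5625   0.4901   0.0789]
 [351.9375 276.0625   0.4861   0.1328]
 [352.1875 286.9375   0.465    0.133 ]
 [379.8125 284.0625   0.4697   0.0795]]
  edges [(np.float64(54.1), np.float64(94.2)), (np.float64(21.1), np.float64(179.6)), (np.float64(53.7), np.float64(-85.0)), (np.float64(20.4), np.float64(-1.6))]
g 357.6484375 [458.9288 265.8186] ctr [ 0.5027 -0.0757  0.157 ]
[[472.8125 260.0625   0.5136  -0.1035]
 [444.5625 261.9375   0.5108  -0.0482]
 [445.4375 272.4375   0.4902  -0.0487]
 [472.9375 269.8125   0.4945  -0.1024]]
  edges [(np.float64(55.3), np.float64(92.9)), (np.float64(20.6), np.float64(-178.8)), (np.float64(53.9), np.float64(-85.
[... 554 characters left out ...]
0.3779]
 [225.1875 262.8125   0.5197   0.3815]
 [252.5625 263.5625   0.5173   0.3274]]
  edges [(np.float64(53.1), np.float64(87.4)), (np.float64(21.6), np.float64(170.2)), (np.float64(54.1), np.float64(-92.6)), (np.float64(21.5), np.float64(-7.0))]
partition tops [[0.5534 0.3884 0.14  ]
 [0.5137 0.3878 0.14  ]
 [0.5543 0.3193 0.14  ]
 [0.5149 0.3192 0.14  ]
 [0.5552 0.2499 0.14  ]
 [0.5157 0.2503 0.14  ]]
shoe [[0.5533 0.3123 0.022 ]
 [0.5167 0.3123 0.022 ]
 [0.5157 0.2562 0.022 ]]
dock front edge bottom [[0.4855 0.4667 0.    ]
 [0.4875 0.2433 0.    ]]
panel top front edge [[ 0.4969  0.1415  0.166 ]
 [ 0.5307 -0.1047  0.166 ]] back edge [[ 0.5073  0.1412  0.166 ]
 [ 0.5406 -0.1054  0.166 ]]
```

```bash
cat >> h.py <<'E'
from scipy.spatial.transform import Rotation as Rn
def plan(tgt,yawdeg):
    o=robot.get_obs();R=Rn.from_euler('xyz',o['ee_rot']).as_matrix()
    d=R.T@(np.array(tgt)-o['tool_pos'])*1e3; y=np.degrees(np.arctan2(R[1,0],R[0,0]))
    r=-((yawdeg-y+180)%360-180)
    print('t',round(o['time'],2),'tcp',o['tool_pos'],'yaw',round(y,2),'rpy',o['ee_rot'],'F',o['wrist_force'],'w',round(o['width'],4)); print('slide',d.round(1),'roll',round(r,2))
E
python3 - <<'E'
from h import *
print('bottles top', atz('top',[(378,329)],.108),atz('top',[(430,339)],.05),atz('top',[(198,338)],.092),'marker',atz('top',[(271,353),(334,353)],.01),'timer',atz('top',[(248,339)],.015))
plan((.496,.016,.205),97.85)
E
```

```text
bottles top [[0.3854 0.0804 0.108 ]] [[ 0.3644 -0.0348  0.05  ]] [[0.3747 0.4406 0.092 ]] marker [[0.3411 0.301  0.01  ]
 [0.3386 0.1654 0.01  ]] timer [[0.3717 0.3499 0.015 ]]
t 0.1 tcp [0.2409 0.4939 0.2044] yaw 64.0 rpy [-1.5706  0.0019  1.117 ] F [-0.6939  0.466  -0.9137] w 0.0939
slide [-317.7   -0.  -438.8] roll -33.85
```

```bash
python3 -m creep '[{"slide":[-318,0,-439],"roll":-33.9,"grip":0.23},{"slide":[-318,0,-439],"roll":-33.9,"grip":0.23},{"slide":[-318,0,-439],"roll":-33.9,"grip":0.23},{"slide":[-318,0,-439],"roll":-33.9,"grip":0.23},{"slide":[-318,0,-439],"roll":-33.9,"grip":0.23},{"slide":[-318,0,-439],"roll":-33.9,"grip":0.23},{"slide":[-318,0,-439],"roll":-33.9,"grip":0.23},{"slide":[-318,0,-439],"roll":-33.9,"grip":0.23},{"slide":[-318,0,-439],"roll":-33.9,"grip":0.23},{"slide":[-318,0,-439],"roll":-33.9,"grip":0.23},{"slide":[-318,0,-439],"roll":-33.9,"grip":0.23},{"slide":[-318,0,-439],"roll":-33.9,"grip":0.23},{"slide":[-318,0,-439],"roll":-33.9,"grip":0.23},{"slide":[-318,0,-439],"roll":-33.9,"grip":0.23},{"slide":[-318,0,-439],"roll":-33.9,"grip":0.23},{"slide":[-318,0,-439],"roll":-33.9,"grip":0.23},{"slide":[-318,0,-439],"roll":-33.9,"grip":0.23},{"slide":[-318,0,-439],"roll":-33.9,"grip":0.23}]'
python3 - <<'E'
from h import *
plan((.496,.016,.106),97.85)
for n in("side","top"): cv2.imwrite(f"pics/{n}1.png",snapshot(n)[:,:,::-1])
a=cv2.imread("pics/side1.png")[60:400,180:400];cv2.imwrite("pics/s1z.png",cv2.resize(a,None,fx=1.75,fy=1.75,interpolation=2))
E
```

```text
time: 1.6
tool_pos: [0.4957, 0.0174, 0.2055]
ee_rot: [-1.571, -0.001, 1.71]
wrist_force: [-0.8, 0.2, -0.4]
width: 0.0725
t 1.6 tcp [0.4957 0.0174 0.2055] yaw 98.0 rpy [-1.5706 -0.0006  1.7105] F [-0.7914  0.193  -0.3915] w 0.0725
slide [-1.4 99.4 -0.1] roll 0.15
```

View pics/s1z.png

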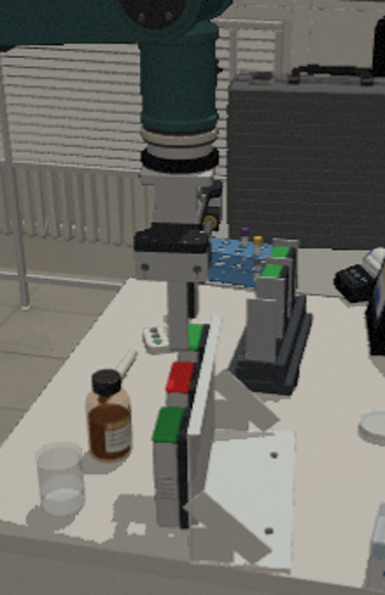

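View pics/top1.png

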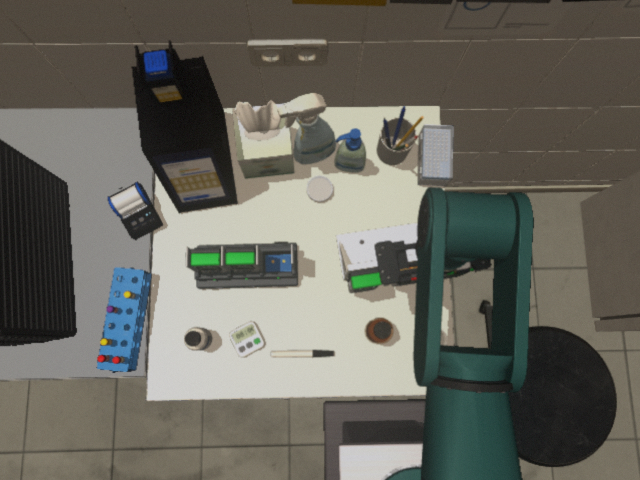

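The side view shows the fingers above the red logger, clear of the panel edge. The top view is mostly hidden by the arm. Now I'll descend.

```bash
python3 -m creep '[{"slide":[-1.4,25,1],"roll":0.1,"grip":0.23},{"slide":[-1.4,45,1],"roll":0.1,"grip":0.23},{"slide":[-1.4,65,1],"roll":0.1,"grip":0.23},{"slide":[-1.4,80,1],"roll":0.1,"grip":0.23},{"slide":[-1.4,90,1],"roll":0.1,"grip":0.23},{"slide":[-1.4,99,1],"roll":0.1,"grip":0.23},{"slide":[-1.4,99,1],"roll":0.1,"grip":0.23},{"slide":[-1.4,99,1],"roll":0.1,"grip":0.23}]'
python3 - <<'E'
from h import *
plan((.496,.016,.106),97.85)
cv2.imwrite(f"pics/side2.png",snapshot("side")[:,:,::-1])
a=cv2.imread("pics/side2.png")[200:380,220:400];cv2.imwrite("pics/s2z.png",cv2.resize(a,None,fx=3,fy=3,interpolation=2))
E
```

```text
time: 2.37
tool_pos: [0.4955, 0.0149, 0.1067]
ee_rot: [-1.571, -0.0, 1.708]
wrist_force: [0.8, -0.3, 0.3]
width: 0.0727
t 2.37 tcp [0.4955 0.0149 0.1067] yaw 97.83 rpy [-1.571  -0.0001  1.7075] F [ 0.7978 -0.2999  0.3474] w 0.0727
slide [ 1.   0.7 -0.6] roll -0.02
```

View pics/s2z.png

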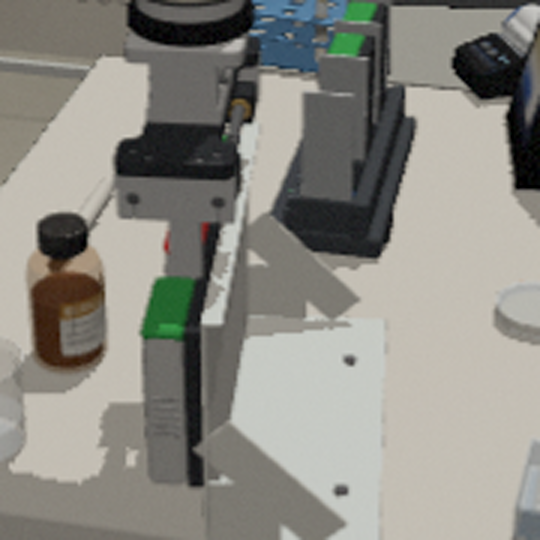

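The finger sits in the gap beside the red bar, with no contact. Closing now.

```bash
python3 -m creep '[{"slide":[0.7,0,0],"roll":0,"grip":0.3},{"slide":[0.7,0,0],"roll":0,"grip":0.34},{"slide":[0.7,0,0],"roll":0,"grip":0.37},{"slide":[0.7,0,0],"roll":0,"grip":0.4},{"slide":[0.7,0,0],"roll":0,"grip":0.5},{"slide":[0.7,0,0],"roll":0,"grip":1},{"slide":[0.7,0,0],"roll":0,"grip":1},{"slide":[0.7,0,0],"roll":0,"grip":1},{"slide":[0.7,0,0],"roll":0,"grip":1}]'
python3 - <<'E'
from h import *
plan((.496,.016,.106),97.85)
E
```

```text
time: 3.17
tool_pos: [0.4958, 0.0152, 0.1071]
ee_rot: [-1.572, 0.0, 1.707]
wrist_force: [-0.4, -0.3, 4.7]
width: 0.0578
t 3.17 tcp [0.4958 0.0152 0.1071] yaw 97.8 rpy [-1.572   0.0003  1.7069] F [-0.376  -0.3338  4.6705] w 0.0578
slide [ 0.8  1.1 -0.3] roll -0.05
```

```bash
python3 -m creep '[{"slide":[0,-4,0],"roll":0,"grip":1},{"slide":[0,-8,0],"roll":0,"grip":1},{"slide":[0,-12,0],"roll":0,"grip":1},{"slide":[0,-16,0],"roll":0,"grip":1},{"slide":[0,-20,0],"roll":0,"grip":1},{"slide":[0,-20,0],"roll":0,"grip":1},{"slide":[0,-20,0],"roll":0,"grip":1},{"slide":[0,-20,0],"roll":0,"grip":1}]'
python3 - <<'E'
from h import *
plan((.496,.016,.126),97.85)
cv2.imwrite(f"pics/side3.png",snapshot("side")[:,:,::-1])
a=cv2.imread("pics/side3.png")[200:380,220:400];cv2.imwrite("pics/s3z.png",cv2.resize(a,None,fx=3,fy=3,interpolation=2))
E
```

```text
time: 3.83
tool_pos: [0.4952, 0.0153, 0.1264]
ee_rot: [-1.57, -0.0, 1.707]
wrist_force: [0.1, -0.6, -1.4]
width: 0.058
t 3.83 tcp [0.4952 0.0153 0.1264] yaw 97.8 rpy [-1.5704 -0.0001  1.7069] F [ 0.0715 -0.5908 -1.3782] w 0.058
slide [ 0.6  0.4 -0.9] roll -0.05
```

View pics/s3z.png

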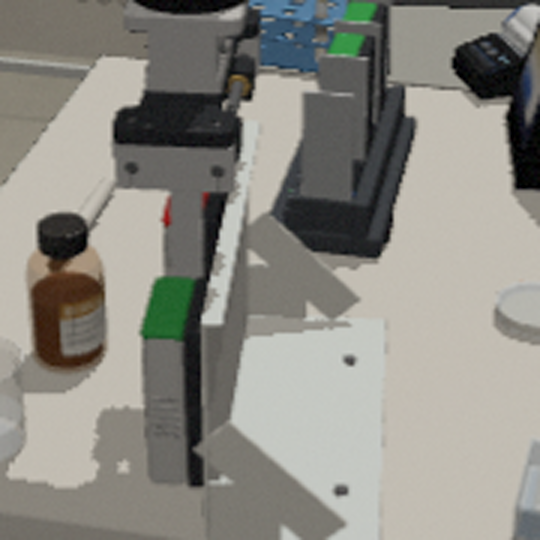

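The red bar rose with the gripper by about 20 mm and is still tight to the plate. Now straight forward.

```bash
python3 -m creep '[{"slide":[0,-0.5,3],"roll":0,"grip":1},{"slide":[0,-0.5,6],"roll":0,"grip":1},{"slide":[0,-0.5,9],"roll":0,"grip":1},{"slide":[0,-0.5,12],"roll":0,"grip":1},{"slide":[0,-0.5,16],"roll":0,"grip":1},{"slide":[0,-0.5,22],"roll":0,"grip":1},{"slide":[0,-0.5,30],"roll":0,"grip":1},{"slide":[0,-0.5,40],"roll":0,"grip":1},{"slide":[0,-0.5,40],"roll":0,"grip":1},{"slide":[0,-0.5,40],"roll":0,"grip":1}]'
python3 - <<'E'
from h import *
plan((.40,.19,.20),90.7)
cv2.imwrite(f"pics/side4.png",snapshot("side")[:,:,::-1])
a=cv2.imread("pics/side4.png")[200:380,220:400];cv2.imwrite("pics/s4z.png",cv2.resize(a,None,fx=3,fy=3,interpolation=2))
E
```

```text
time: 4.72
tool_pos: [0.4553, 0.0098, 0.1271]
ee_rot: [-1.572, 0.0, 1.707]
wrist_force: [-0.0, 0.1, -1.9]
width: 0.0579
t 4.72 tcp [0.4553 0.0098 0.1271] yaw 97.78 rpy [-1.5715  0.      1.7066] F [-0.0126  0.138  -1.8725] w 0.0579
slide [186.  -72.9  30.3] roll 7.08
```

View pics/s4z.png

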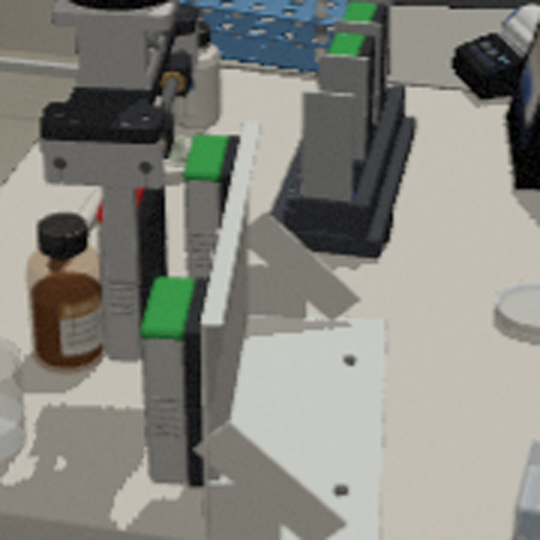

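It came off cleanly and both neighbours are still hanging. Next, up and across to a free spot at about (0.40, 0.19) to regrip.

```bash
python3 -m creep '[{"slide":[0,-25,0],"roll":0,"grip":1},{"slide":[0,-50,0],"roll":0,"grip":1},{"slide":[0,-75,0],"roll":0,"grip":1},{"slide":[30,-75,5],"roll":1,"grip":1},{"slide":[60,-73,10],"roll":2,"grip":1},{"slide":[90,-73,15],"roll":3,"grip":1},{"slide":[120,-73,20],"roll":4,"grip":1},{"slide":[150,-73,25],"roll":6,"grip":1},{"slide":[175,-73,30],"roll":7,"grip":1},{"slide":[186,-73,30],"roll":7.1,"grip":1},{"slide":[186,-73,30],"roll":7.1,"grip":1},{"slide":[186,-73,30],"roll":7.1,"grip":1}]'
python3 - <<'E'
from h import *
plan((.40,.19,.064),90.7)
for n in("side","top"): cv2.imwrite(f"pics/{n}5.png",snapshot(n)[:,:,::-1])
E
```

```text
time: 5.77
tool_pos: [0.4009, 0.1902, 0.2]
ee_rot: [-1.571, 0.001, 1.585]
wrist_force: [0.6, -0.3, -1.4]
width: 0.0581
t 5.77 tcp [0.4009 0.1902 0.2   ] yaw 90.79 rpy [-1.5711  0.0005  1.5847] F [ 0.584  -0.3018 -1.436 ] w 0.0581
slide [ -0.2 136.    1. ] roll 0.09
```

View pics/side5.png

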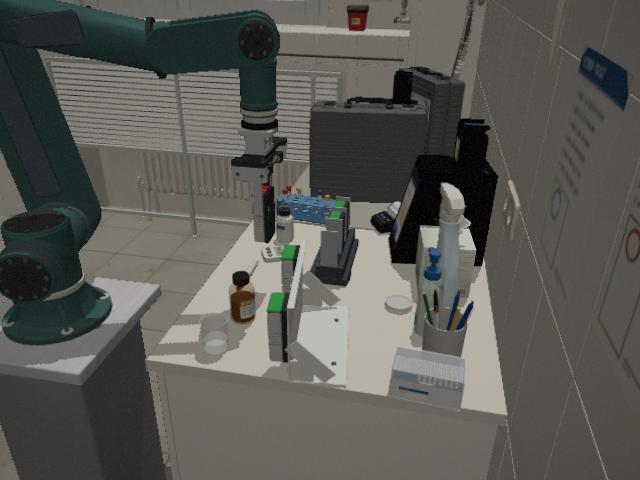

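View pics/top5.png

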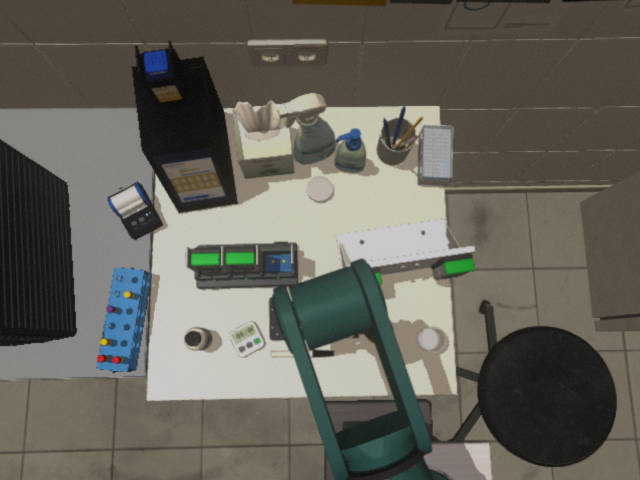

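The logger is held upright with its dark back to +x, and the spot is clear. Lowering, slowly at the end.

```bash
python3 -m creep '[{"slide":[0,30,1],"roll":0.1,"grip":1},{"slide":[0,60,1],"roll":0.1,"grip":1},{"slide":[0,90,1],"roll":0.1,"grip":1},{"slide":[0,110,1],"roll":0.1,"grip":1},{"slide":[0,122,1],"roll":0.1,"grip":1},{"slide":[0,128,1],"roll":0.1,"grip":1},{"slide":[0,132,1],"roll":0.1,"grip":1},{"slide":[0,135,1],"roll":0.1,"grip":1},{"slide":[0,136.5,1],"roll":0.1,"grip":1},{"slide":[0,136.5,1],"roll":0.1,"grip":1},{"slide":[0,136.5,1],"roll":0.1,"grip":1}]'
python3 - <<'E'
from h import *
plan((.40,.19,.0617),90.7)
E
```

```text
time: 6.78
tool_pos: [0.4005, 0.1902, 0.0644]
ee_rot: [-1.573, -0.001, 1.581]
wrist_force: [-0.6, -0.0, -1.9]
width: 0.058
t 6.78 tcp [0.4005 0.1902 0.0644] yaw 90.59 rpy [-1.5725 -0.0006  1.5812] F [-0.6304 -0.0435 -1.9264] w 0.058
slide [-0.2  2.7  0.5] roll -0.11
```

```bash
python3 -m creep '[{"slide":[0,0.7,0],"roll":0,"grip":1},{"slide":[0,1.4,0],"roll":0,"grip":1},{"slide":[0,2,0],"roll":0,"grip":1},{"slide":[0,2.5,0],"roll":0,"grip":1},{"slide":[0,2.5,0],"roll":0,"grip":1},{"slide":[0,2.5,0],"roll":0,"grip":1}]'
```

```text
time: 7.28
tool_pos: [0.4003, 0.1902, 0.0626]
ee_rot: [-1.572, -0.0, 1.581]
wrist_force: [-1.1, -0.8, 6.8]
width: 0.0577
```

```bash
python3 -m creep '[{"slide":[0,2,0],"roll":0,"grip":0.2},{"slide":[0,2,0],"roll":0,"grip":0.2},{"slide":[0,2,0],"roll":0,"grip":0.2},{"slide":[0,2,0],"roll":0,"grip":0.2},{"slide":[0,-10,0],"roll":0,"grip":0.2},{"slide":[0,-30,0],"roll":0,"grip":0.2},{"slide":[0,-60,0],"roll":0,"grip":0.2},{"slide":[0,-85,0],"roll":0,"grip":0.2},{"slide":[0,-100,0],"roll":0,"grip":0.2},{"slide":[0,-100,0],"roll":0,"grip":0.2}]'
python3 - <<'E'
from h import *
plan((.40,.19,.163),0.7)
cv2.imwrite(f"pics/side6.png",snapshot("side")[:,:,::-1])
E
```

```text
time: 8.12
tool_pos: [0.4021, 0.1908, 0.1651]
ee_rot: [-1.578, -0.003, 1.581]
wrist_force: [-0.0, 0.2, -0.6]
width: 0.0751
t 8.12 tcp [0.4021 0.1908 0.1651] yaw 90.6 rpy [-1.5785 -0.0025  1.5813] F [-0.0311  0.1782 -0.5972] w 0.0751
slide [-0.8  2.1  2.1] roll 89.9
```

View pics/side6.png

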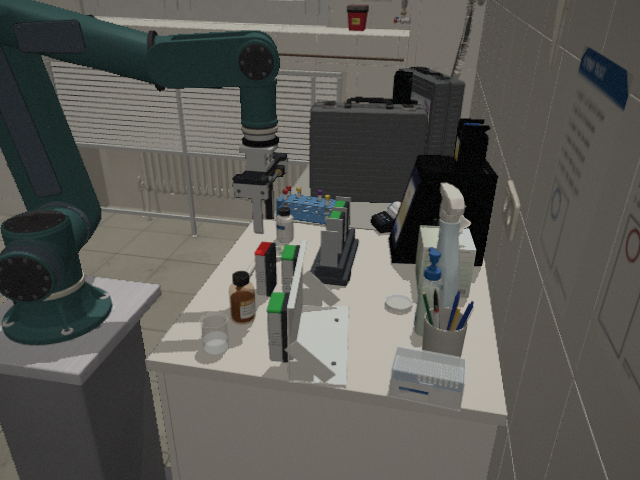

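The logger stands upright on the bench with its red bar at about (264,250). I'll rotate the gripper 90° above it.

```bash
python3 -m creep '[{"slide":[-0.8,2,2],"roll":7,"grip":0.3},{"slide":[-0.8,2,2],"roll":14,"grip":0.3},{"slide":[-0.8,2,2],"roll":21,"grip":0.3},{"slide":[-0.8,2,2],"roll":28,"grip":0.3},{"slide":[-0.8,2,2],"roll":35,"grip":0.3},{"slide":[-0.8,2,2],"roll":42,"grip":0.3},{"slide":[-0.8,2,2],"roll":49,"grip":0.3},{"slide":[-0.8,2,2],"roll":56,"grip":0.3},{"slide":[-0.8,2,2],"roll":63,"grip":0.3},{"slide":[-0.8,2,2],"roll":70,"grip":0.3},{"slide":[-0.8,2,2],"roll":77,"grip":0.3},{"slide":[-0.8,2,2],"roll":84,"grip":0.3},{"slide":[-0.8,2,2],"roll":90,"grip":0.3},{"slide":[-0.8,2,2],"roll":90,"grip":0.3},{"slide":[-0.8,2,2],"roll":90,"grip":0.3}]'
python3 - <<'E'
from h import *
plan((.40,.19,.0626),0.7)
im=snapshot("side")
cv2.imwrite(f"pics/side7.png",im[:,:,::-1])
a=im[140:320,200:360,::-1];cv2.imwrite("pics/s7z.png",cv2.resize(a,None,fx=3,fy=3,interpolation=2))
for b in blobs(im,'r'):
    if 240<b[1][0]<290 and b[1][1]>200: print(b, atz('side',b[2],.112))
yw=np.radians(.6);R=np.array([[np.cos(yw),-np.sin(yw)],[np.sin(yw),np.cos(yw)]])
for p in [(-.017,.029),(-.017,-.029),(.005,.029),(.005,-.029),(.017,-.029)]:
    q=R@p+[.40,.19]; print(p,proj('side',[[*q,.112],[*q,0]]).ravel())
E
```

```text
time: 9.42
tool_pos: [0.3969, 0.1889, 0.1572]
ee_rot: [-1.572, 0.003, 0.013]
wrist_force: [-0.1, -0.2, 1.1]
width: 0.0662
t 9.42 tcp [0.3969 0.1889 0.1572] yaw 0.76 rpy [-1.5717  0.003   0.0132] F [-0.1214 -0.1907  1.1138] w 0.0662
slide [ 3.4 94.6  1.1] roll 0.06
(148.796875, array([262.4741, 247.91  ]), array([[270.6875, 241.9375],
       [261.3125, 241.3125],
       [254.4375, 253.6875],
       [264.5625, 255.0625]])) [[0.4094 0.2143 0.112 ]
 [0.3877 0.2125 0.112 ]
 [0.3907 0.1524 0.112 ]
 [0.414  0.1513 0.112 ]]
(-0.017, 0.029) [260.0517 239.8711 261.9058 281.5373]
(-0.017, -0.029) [252.4211 251.5492 254.6644 294.4622]
(0.005, 0.029) [269.309  240.8089 270.7894 282.5489]
(0.005, -0.029) [262.0608 252.5617 263.9009 295.5516]
(0.017, -0.029) [267.3415 253.1166 268.9601 296.149 ]
```

View pics/s7z.png

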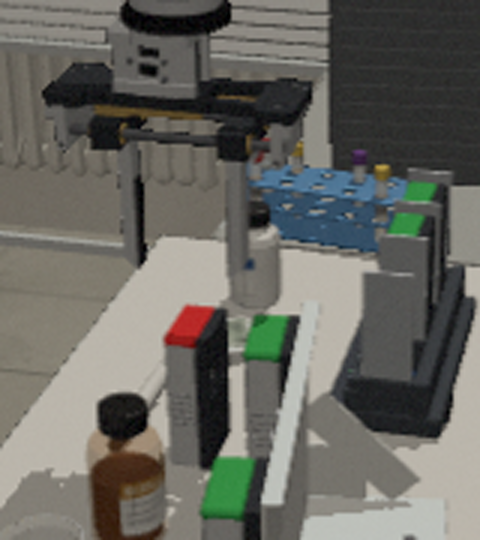

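Run:
```python
from h import *
im=np.ascontiguousarray(cv2.imread("pics/side0.png")[:,:,::-1])
for c in 'rg':
  for b in blobs(im,c):
    if 260<b[1][0]<360 and b[1][1]>195: print(c,b[2].ravel(), 'ctr',b[1])
def pr(x,y,yd,z):
    yw=np.radians(yd);R=np.array([[np.cos(yw),-np.sin(yw)],[np.sin(yw),np.cos(yw)]])
    print([proj('side',[[*(R@p+[x,y]),z]])[0].round(1) for p in [(-.017,.029),(-.017,-.029),(.005,-.029),(.005,.029)]])
pr(.496,.016,7.85,.157);pr(.496+.0126,.016-.0911,7.85,.157);pr(.4842,.1067,7.85,.157)
pr(.5349,.3535,.7,.134)
```

```text
r [279.1875 266.1875 274.3125 282.4375 286.5625 284.3125 290.8125 267.1875] ctr [282.3903 275.1143]
g [283.9375 292.8125 271.5625 293.0625 268.0625 312.0625 279.9375 311.9375] ctr [275.6224 302.2349]
g [284.9375 244.6875 280.9375 257.8125 291.4375 259.6875 295.5625 245.9375] ctr [288.14   252.0337]
g [331.9375 210.8125 328.9375 217.0625 338.4375 217.9375 340.8125 211.8125] ctr [334.9557 214.2651]
[array([277.7, 264.3]), array([273.4, 279.8]), array([285.3, 280.4]), array([289. , 264.8])]
[array([270.7, 289.7]), array([265.6, 308.1]), array([278.6, 308.7]), array([282.9, 290.3])]
[array([284. , 242.8]), array([280.3, 256.1]), array([291.3, 256.5]), array([294.4, 243.2])]
[array([331. , 208.7]), array([326.9, 218.1]), array([335.9, 218.9]), array([339.7, 209.4])]
```

The side camera's offset of about (+1.3,+1.9) px also shows on the hung loggers. After removing it, the logger is at (0.40, 0.19). Descending for the front-back grip.

```bash
python3 -m creep '[{"slide":[3.4,0,1],"roll":0,"grip":0.3},{"slide":[3.4,25,1],"roll":0,"grip":0.3},{"slide":[3.4,50,1],"roll":0,"grip":0.3},{"slide":[3.4,75,1],"roll":0,"grip":0.3},{"slide":[3.4,90,1],"roll":0,"grip":0.3},{"slide":[3.4,94,1],"roll":0,"grip":0.3},{"slide":[3.4,94,1],"roll":0,"grip":0.3},{"slide":[3.4,94,1],"roll":0,"grip":0.3}]'
python3 - <<'E'
from h import *
plan((.40,.19,.0626),0.7)
im=snapshot("side")
a=im[140:320,200:360,::-1];cv2.imwrite("pics/s8z.png",cv2.resize(a,None,fx=3,fy=3,interpolation=2))
E
```

```text
time: 10.13
tool_pos: [0.4018, 0.1904, 0.0657]
ee_rot: [-1.57, -0.001, 0.011]
wrist_force: [0.3, 0.5, -0.1]
width: 0.0654
t 10.13 tcp [0.4018 0.1904 0.0657] yaw 0.63 rpy [-1.5704 -0.0011  0.0109] F [ 0.2963  0.4764 -0.0608] w 0.0654
slide [-1.8  3.1 -0.4] roll -0.07
```

View pics/s8z.png

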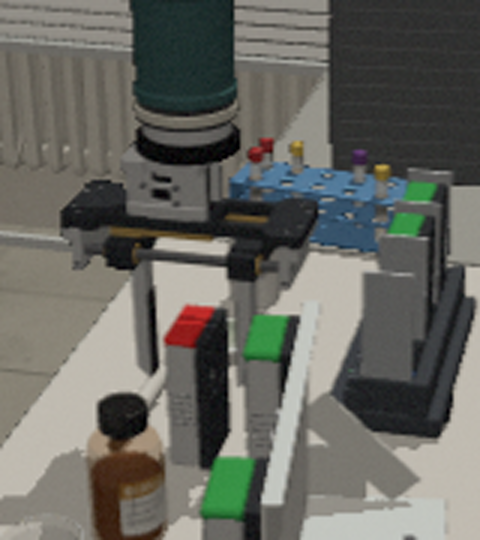

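The fingers straddle the logger front and back. Closing.

```bash
python3 -m creep '[{"slide":[-1.5,2,0],"roll":0,"grip":0.4},{"slide":[-1.5,2,0],"roll":0,"grip":0.5},{"slide":[-1.5,2,0],"roll":0,"grip":0.58},{"slide":[-1.5,2,0],"roll":0,"grip":0.62},{"slide":[-1.5,2,0],"roll":0,"grip":0.66},{"slide":[-1.5,2,0],"roll":0,"grip":1},{"slide":[-1.5,2,0],"roll":0,"grip":1},{"slide":[-1.5,2,0],"roll":0,"grip":1},{"slide":[-1.5,2,0],"roll":0,"grip":1},{"slide":[-1.5,2,0],"roll":0,"grip":1}]'
python3 - <<'E'
from h import *
plan((.40,.19,.21),0.7)
E
```

```text
time: 11.02
tool_pos: [0.4, 0.1903, 0.0633]
ee_rot: [-1.571, -0.001, 0.01]
wrist_force: [0.7, 0.0, 1.9]
width: 0.0337
t 11.02 tcp [0.4    0.1903 0.0633] yaw 0.6 rpy [-1.5706 -0.0007  0.0104] F [0.699  0.0224 1.8892] w 0.0337
slide [   0.1 -146.7   -0.3] roll -0.1
```

```bash
python3 -m creep '[{"slide":[0,-15,0],"roll":0,"grip":1},{"slide":[0,-45,0],"roll":0,"grip":1},{"slide":[0,-80,0],"roll":0,"grip":1},{"slide":[0,-110,0],"roll":0,"grip":1},{"slide":[0,-135,0],"roll":0,"grip":1},{"slide":[0,-152,0],"roll":0,"grip":1},{"slide":[0,-152,0],"roll":0,"grip":1},{"slide":[0,-152,0],"roll":0,"grip":1}]'
python3 - <<'E'
from h import *
plan((.5352,.2846,.216),0.7)
im=snapshot("side")
a=im[100:320,200:400,::-1];cv2.imwrite("pics/s9z.png",cv2.resize(a,None,fx=2.7,fy=2.7,interpolation=2))
E
```

```text
time: 11.68
tool_pos: [0.3998, 0.1903, 0.215]
ee_rot: [-1.57, -0.001, 0.011]
wrist_force: [0.1, -0.4, -2.5]
width: 0.0339
t 11.68 tcp [0.3998 0.1903 0.215 ] yaw 0.6 rpy [-1.5705 -0.0007  0.0105] F [ 0.145  -0.3655 -2.4554] w 0.0339
slide [136.4  -0.9  92.9] roll -0.1
```

View pics/s9z.png

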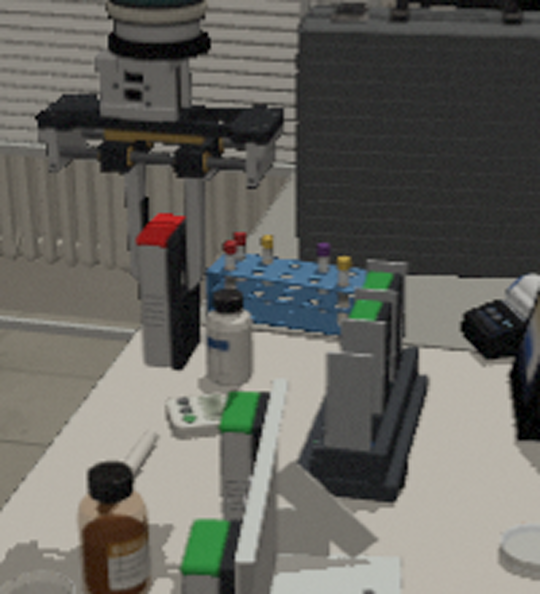

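```bash
python3 -m creep '[{"slide":[20,-8,14],"roll":0,"grip":1},{"slide":[45,-8,31],"roll":0,"grip":1},{"slide":[70,-8,48],"roll":0,"grip":1},{"slide":[95,-8,65],"roll":0,"grip":1},{"slide":[115,-8,79],"roll":0,"grip":1},{"slide":[128,-8,88],"roll":0,"grip":1},{"slide":[136,-8,93],"roll":-0.1,"grip":1},{"slide":[136,-8,93],"roll":-0.1,"grip":1},{"slide":[136,-8,93],"roll":-0.1,"grip":1},{"slide":[136,-8,93],"roll":-0.1,"grip":1}]'
python3 - <<'E'
from h import *
plan((.5352,.2846,.216),0.7)
o=robot.get_obs()['tool_pos']
k=4
for n,(x,y,w,h) in {"side":(285,130,110,145),"top":(180,225,190,90)}.items():
    im=snapshot(n); cv2.imwrite(f"pics/{n}10.png",im[:,:,::-1])
    cv2.imwrite(f"pics/{n}10z.png",cv2.resize(im[y:y+h,x:x+w,::-1],None,fx=k,fy=k,interpolation=2))
im=np.ascontiguousarray(cv2.imread("pics/side10.png")[:,:,::-1])
for c in 'rg':
  for b in blobs(im,c):
    if 260<b[1][0]<400 and 150<b[1][1]<240: print(c,b[2].ravel(), 'ctr',b[1])
def pr(x,y,yd,z):
    yw=np.radians(yd);R=np.array([[np.cos(yw),-np.sin(yw)],[np.sin(yw),np.cos(yw)]])
    print(np.round([proj('side',[[*(R@p+[x,y]),z]])[0] for p in [(-.017,.029),(-.017,-.029),(.005,-.029),(.005,.029)]],1).ravel())
pr(o[0],o[1],.7,o[2]-.0633+.112)
E
```

```text
time: 12.57
tool_pos: [0.5337, 0.2841, 0.2213]
ee_rot: [-1.572, 0.003, 0.012]
wrist_force: [0.7, -0.4, -1.3]
width: 0.0344
t 12.57 tcp [0.5337 0.2841 0.2213] yaw 0.69 rpy [-1.5721  0.0031  0.0121] F [ 0.744  -0.3813 -1.3138] w 0.0344
slide [1.5 5.3 0.5] roll -0.01
r [327.0625 166.6875 322.0625 176.3125 332.4375 178.3125 337.3125 168.1875] ctr [329.4931 172.2242]
[326.2 165.5 321.4 174.1 331.4 174.9 335.8 166.2]
```

View pics/side10z.png

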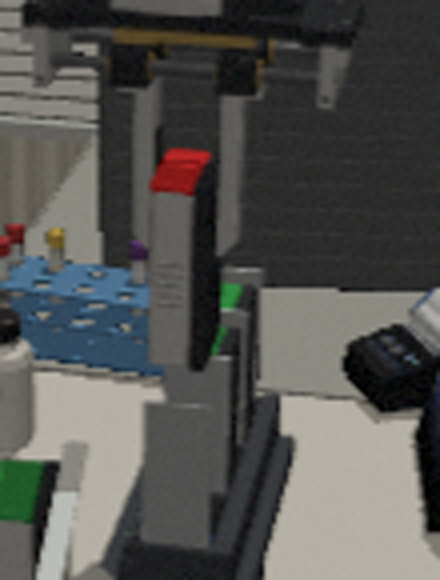

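View pics/top10z.png

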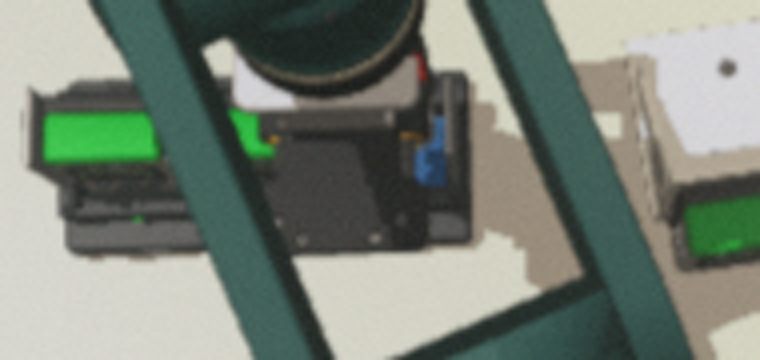

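The held logger has the same camera offset as the docked ones, so the position agrees to about 1 mm. Descending into the bay.

```bash
python3 -m creep '[{"slide":[1.5,0,0.5],"roll":0,"grip":1},{"slide":[1.5,5,0.5],"roll":0,"grip":1},{"slide":[1.5,10,0.5],"roll":0,"grip":1},{"slide":[1.5,15,0.5],"roll":0,"grip":1},{"slide":[1.5,20,0.5],"roll":0,"grip":1},{"slide":[1.5,25,0.5],"roll":0,"grip":1},{"slide":[1.5,32,0.5],"roll":0,"grip":1},{"slide":[1.5,40,0.5],"roll":0,"grip":1},{"slide":[1.5,40,0.5],"roll":0,"grip":1},{"slide":[1.5,40,0.5],"roll":0,"grip":1}]'
python3 - <<'E'
from h import *
plan((.5353,.2846,.0853),0.7)
im=snapshot("side");x,y,w,h=285,150,110,145
cv2.imwrite("pics/s11z.png",cv2.resize(im[y:y+h,x:x+w,::-1],None,fx=4,fy=4,interpolation=2))
E
```

```text
time: 13.5
tool_pos: [0.5358, 0.285, 0.1819]
ee_rot: [-1.572, 0.002, 0.012]
wrist_force: [0.2, -0.9, -1.5]
width: 0.0343
t 13.5 tcp [0.5358 0.285  0.1819] yaw 0.7 rpy [-1.5715  0.0018  0.0122] F [ 0.1792 -0.8966 -1.4705] w 0.0343
slide [-0.3 96.6 -0.3] roll -0.0
```

View pics/s11z.png

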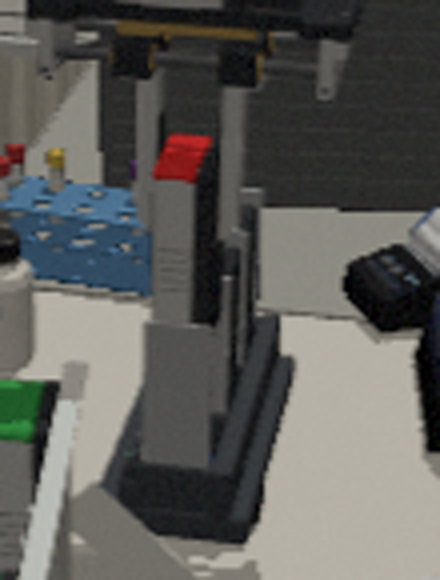

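The logger is entering between the partitions with no side force. Continuing.

```bash
python3 -m creep '[{"slide":[0,8,0],"roll":0,"grip":1},{"slide":[0,16,0],"roll":0,"grip":1},{"slide":[0,24,0],"roll":0,"grip":1},{"slide":[0,32,0],"roll":0,"grip":1},{"slide":[0,40,0],"roll":0,"grip":1},{"slide":[0,48,0],"roll":0,"grip":1},{"slide":[0,54,0],"roll":0,"grip":1},{"slide":[0,60,0],"roll":0,"grip":1},{"slide":[0,60,0],"roll":0,"grip":1},{"slide":[0,60,0],"roll":0,"grip":1}]'
python3 - <<'E'
from h import *
plan((.5353,.2846,.0853),0.7)
E
```

```text
time: 14.38
tool_pos: [0.536, 0.2851, 0.1226]
ee_rot: [-1.571, 0.001, 0.012]
wrist_force: [0.7, -0.1, -1.4]
width: 0.0335
t 14.38 tcp [0.536  0.2851 0.1226] yaw 0.7 rpy [-1.571   0.0007  0.0122] F [ 0.685  -0.1308 -1.4127] w 0.0335
slide [-0.7 37.3 -0.5] roll -0.0
```

```bash
python3 -m creep '[{"slide":[-0.7,4,0],"roll":0,"grip":1},{"slide":[-0.7,8,0],"roll":0,"grip":1},{"slide":[-0.7,12,0],"roll":0,"grip":1},{"slide":[-0.7,16,0],"roll":0,"grip":1},{"slide":[-0.7,20,0],"roll":0,"grip":1},{"slide":[-0.7,24,0],"roll":0,"grip":1},{"slide":[-0.7,27,0],"roll":0,"grip":1},{"slide":[-0.7,30,0],"roll":0,"grip":1},{"slide":[-0.7,32,0],"roll":0,"grip":1},{"slide":[-0.7,32,0],"roll":0,"grip":1},{"slide":[-0.7,32,0],"roll":0,"grip":1}]'
python3 - <<'E'
from h import *
plan((.5353,.2846,.0853),0.7)
E
```

```text
time: 15.3
tool_pos: [0.5355, 0.2852, 0.0909]
ee_rot: [-1.571, 0.0, 0.012]
wrist_force: [-0.1, -0.2, -0.8]
width: 0.0338
t 15.3 tcp [0.5355 0.2852 0.0909] yaw 0.7 rpy [-1.5708  0.0001  0.0122] F [-0.0653 -0.2348 -0.835 ] w 0.0338
slide [-0.2  5.6 -0.6] roll 0.0
```

No side force and about 5 mm to go. Easing down to contact.

```bash
python3 -m creep '[{"slide":[-0.2,1,0],"roll":0,"grip":1},{"slide":[-0.2,2,0],"roll":0,"grip":1},{"slide":[-0.2,3,0],"roll":0,"grip":1},{"slide":[-0.2,4,0],"roll":0,"grip":1},{"slide":[-0.2,5,0],"roll":0,"grip":1},{"slide":[-0.2,5.5,0],"roll":0,"grip":1},{"slide":[-0.2,5.5,0],"roll":0,"grip":1},{"slide":[-0.2,5.5,0],"roll":0,"grip":1}]'
```

```text
time: 15.97
tool_pos: [0.5353, 0.2852, 0.0855]
ee_rot: [-1.571, -0.0, 0.012]
wrist_force: [-0.1, 0.6, -1.9]
width: 0.0338
```

```bash
python3 -m creep '[{"slide":[0,0.4,0],"roll":0,"grip":1},{"slide":[0,0.8,0],"roll":0,"grip":1},{"slide":[0,1.2,0],"roll":0,"grip":1},{"slide":[0,1.2,0],"roll":0,"grip":1},{"slide":[0,1.2,0],"roll":0,"grip":1}]'
python3 - <<'E'
from h import *
im=snapshot("side");x,y,w,h=285,150,110,145
cv2.imwrite("pics/s12z.png",cv2.resize(im[y:y+h,x:x+w,::-1],None,fx=4,fy=4,interpolation=2))
E
```

```text
time: 16.38
tool_pos: [0.5354, 0.2852, 0.0853]
ee_rot: [-1.57, -0.001, 0.012]
wrist_force: [-1.2, -0.6, 4.9]
width: 0.0337
```

View pics/s12z.png

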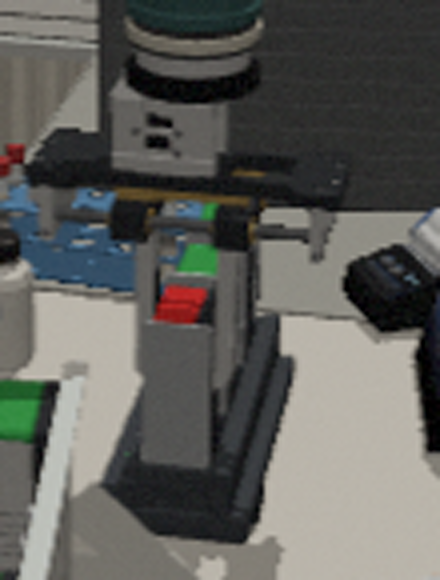

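It made contact at the expected height (+4.9 N), and the red top is level with its neighbours below the partition top. Releasing and rising straight up.

```bash
python3 -m creep '[{"slide":[0,0,0],"roll":0,"grip":0.4},{"slide":[0,0,0],"roll":0,"grip":0.4},{"slide":[0,0,0],"roll":0,"grip":0.4},{"slide":[0,0,0],"roll":0,"grip":0.4},{"slide":[0,0,0],"roll":0,"grip":0.4},{"slide":[0,-8,0],"roll":0,"grip":0.4},{"slide":[0,-25,0],"roll":0,"grip":0.4},{"slide":[0,-50,0],"roll":0,"grip":0.4},{"slide":[0,-80,0],"roll":0,"grip":0.4},{"slide":[0,-110,0],"roll":0,"grip":0.4},{"slide":[0,-130,0],"roll":0,"grip":0.4},{"slide":[0,-130,0],"roll":0,"grip":0.4},{"slide":[0,-130,0],"roll":0,"grip":0.4}]'
python3 - <<'E'
from h import *
plan((.38,.0,.24),0.7)
E
```

```text
time: 17.52
tool_pos: [0.5361, 0.2854, 0.2162]
ee_rot: [-1.569, -0.004, 0.012]
wrist_force: [0.8, -0.5, -1.2]
width: 0.0561
t 17.52 tcp [0.5361 0.2854 0.2162] yaw 0.7 rpy [-1.5692 -0.0037  0.0122] F [ 0.8026 -0.4747 -1.1918] w 0.0561
slide [-159.4  -24.8 -283.5] roll -0.0
```

Moving the arm clear of the top view for a final check.

```bash
python3 -m creep '[{"slide":[-20,-25,-30],"roll":0,"grip":0.4},{"slide":[-40,-25,-70],"roll":0,"grip":0.4},{"slide":[-60,-25,-105],"roll":0,"grip":0.4},{"slide":[-80,-25,-140],"roll":0,"grip":0.4},{"slide":[-100,-25,-175],"roll":0,"grip":0.4},{"slide":[-120,-25,-210],"roll":0,"grip":0.4},{"slide":[-140,-25,-245],"roll":0,"grip":0.4},{"slide":[-160,-25,-280],"roll":0,"grip":0.4},{"slide":[-160,-25,-280],"roll":0,"grip":0.4},{"slide":[-160,-25,-280],"roll":0,"grip":0.4},{"slide":[-160,-25,-280],"roll":0,"grip":0.4}]'
python3 - <<'E'
from h import *
k=4
for n,(x,y,w,h) in {"side":(285,170,110,110),"top":(180,235,130,60)}.items():
    im=snapshot(n); cv2.imwrite(f"pics/{n}20.png",im[:,:,::-1])
    cv2.imwrite(f"pics/{n}20z.png",cv2.resize(im[y:y+h,x:x+w,::-1],None,fx=k,fy=k,interpolation=2))
    for c in 'rg':
      for b in blobs(im,c):
        if n=='top' and 180<b[1][0]<480 and 235<b[1][1]<295:
            z=.157 if b[1][0]>330 else .134
            print(c,b[1],atz('top',[b[1]],z)[0],atz('top',b[2],z)[:,:2].ravel())
E
```

```text
time: 18.43
tool_pos: [0.3784, 0.0035, 0.2378]
ee_rot: [-1.57, 0.002, 0.012]
wrist_force: [-0.3, 0.8, -0.1]
width: 0.0564
r [273.8582 257.3025] [0.5292 0.2853 0.134 ] [0.539  0.2558 0.5415 0.3124 0.5183 0.3138 0.5162 0.2596]
g [365.9168 280.2843] [0.4775 0.1061 0.157 ] [0.4909 0.0791 0.4859 0.1336 0.4648 0.133  0.4702 0.0785]
g [458.887 265.59 ] [ 0.5032 -0.0756  0.157 ] [ 0.503  -0.1049  0.5181 -0.0999  0.5089 -0.0462  0.4963 -0.05    0.4933
 -0.0967]
g [204.8063 258.9726] [0.5281 0.4219 0.134 ] [0.5388 0.3937 0.5409 0.447  0.5184 0.4499 0.5165 0.396 ]
g [239.5497 257.9445] [0.529  0.3533 0.134 ] [0.5391 0.3251 0.5405 0.3796 0.5195 0.3815 0.5176 0.3269]
```

View pics/top20.png

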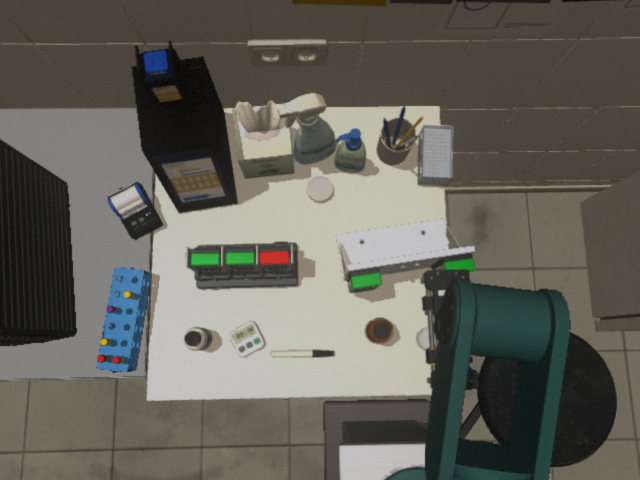

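View pics/side20z.png

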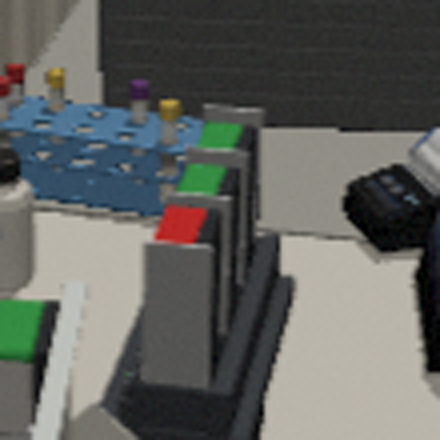

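View pics/top20z.png

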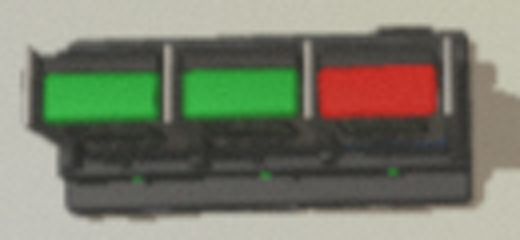

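The red logger sits in the free bay in line with its neighbours (bar centre at 274,257). The greens and bystanders haven't moved, and the arm touches nothing. Handing in.

```bash
python3 -c "
from bench import ticket
print(ticket.close_job())"
```

```text
the job is handed in; nothing more can be done
None
```

The red logger is in the free bay of the docking station, upright on the blue shoe with its screen to the front. I handed the job in at about 18.5 s; `close_job` reports no verdict.

- **How it went:** I gripped it by its sides, slid it up about 20 mm and brought it straight forward off the studs. I then set it on the bench to regrip it front and back, because fingers don't fit beside a logger in a bay. It went into the bay with no side force and touched down gently, about 5 N at the expected height, before I let go.
- **Position:** The last pictures put it about 1 mm from the estimated bay centre, level and in line with its docked neighbours.
- **Everything else:** All four green loggers measured within about 1 mm of where they started. I checked the other bench items by eye only. None looked moved, but the arm partly hid the beaker in the last top view. The gripper ended in free air.
- **Disagreement:** The side camera was off by about 1–2 pixels against the top camera. The offset was the same on every logger, so I treated it as calibration error.

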